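Sort the bench oddments into the three trays

ROBOT

A 7-joint arm with a two-finger parallel gripper is mounted at the origin on a cart in front of the work surface, level with it; the furniture and walls round the work are solid. World frame = base frame: x ahead of the robot, y to its left, z up, the work surface at z = 0. Lengths are in m, angles in rad, forces in N, time in s.
With the tool pointing down it reaches from about 0.35 to 0.9 m from the base axis. Payload 19.9 kg.
Tool frame: the origin (TCP) lies midway between the tips of the shut fingers; the grasp point (between the pads) lies 19 mm behind it (bot.grip_depth is the distance from the TCP to the grasp point, in m); z points along the fingers, y is the line along which they close (so a half turn about z gives the same grasp; the last joint's range is limited). The gripper opens to 85 mm and grips with 20 to 120 N. Pads are 22 mm wide; open, the fingers measure 114 mm over their backs; the gripper's body (76 mm by 85 mm) begins 54 mm behind the grasp point. The pads swing forward as they close: fully open they stand 13 mm farther back than shut.
Start: joints at [-1.375, 0.417, -0.01, 1.614, 0.005, 1.111, -0.053], TCP at [0.147, 0.608, 0.231] pointing down, gripper open.
Joint ranges: [-2.81, 2.81], [-0.39, 2.02], [-1.27, 1.25], [0.06, 2.57], [-1.19, 4.33], [0.19, 2], [-2.82, 2.82]. Speed limits (rad/s): [1.89, 1.89, 2.39, 2.39, 3.01, 3.01, 3.01].

INTERFACE

Orientations are given as a 3x3 rotation matrix whose columns are the frame's x, y, z axes.
In Python, from workcell import bot gives the robot as it stands.
- The arm moves only by the tool play_rows, never from a script. Its argument "rows" is a list of rows, each an object with "claw": the opening, from 0 (shut) to 1 (fully open); "dp": the shift along the tool's x, y, z in fractions of the full range, 1 being 750 mm, a list of three; "twist": the turn about the tool's z in normalised numbers (1 is 360 degrees). A call has 1 to 20 rows; each row is the pose to reach, as a shift and turn from the pose commanded when the call began, along the tool's axes at that moment; what a row does not reach only later rows make up. A row lasts 1/10 s, in which the tool goes at most 50 mm and 8.59 degrees, less where a joint would pass 70% of its speed; a pose out of reach is approached as far as the arm can. A shift or turn number past 1, either way, is cut back to 1. A call with a gripper value outside its range is refused whole. The fingers move at their own pace and stop on an object; "squeeze" is the grip in N (left out, the last holds). Time passes only in rows, so rows that repeat a pose let the fingers close. It gives the time, the measured TCP pose, the force, the opening and the grip force at its end, in the units of the state.
- bot.get_state(): the state, without advancing time (a new reading comes with each control period).
- bot.snapshot(name): name is "scene" or "top" or "wrist"; returns a dict with "color" (400x640x3 uint8, blue, green, red), "fx", "fy", "cx", "cy" (pixels), "camera_from_world" (4x4, takes a point from world to camera coordinates); the wrist camera has in their place "tool_from_camera" (4x4, takes a point from camera to tool coordinates, whose origin is the TCP and whose axes are the flange's). Camera axes: x right, y down, z forward; pixel columns grow to the right and rows downward; lengths in m; the calibration is good to about 2 mm. A picture is of the moment at which its call begins: read the wrist's pose just before it. There is no depth.
- bot.sign_off(): hands the job in; it is judged then, once.
Trained networks look in a picture, given as the dict that the camera call returned (one of the last four; its "shot" number tells which), for a name from the list of things; names that differ only in an ending like _2 or _b are one class to them, and where a whole thing is asked for, a point or a joint stands for the part that bears it (a point fixed in the world has none). Each returns a list of dicts, best first, with "score" (0 to 1); they miss things now and then, are a little off and sometimes report something else, mostly with a low value. They report only what shows in the picture. A call takes as long as a camera call.
- bot.search_frame(picture, thing): "bbox" ([left, top, right, bottom] in pixels, round what is visible of it).
- bot.masks_of(picture, thing): "pixels" (400x640 bool, what is visible of it) and "bbox" ([left, top, right, bottom] in pixels, round what is visible of it).
The state is a dict: "clock": time; "joint_pos": joint angles; "joint_velocities": joint speeds; "effort": joint torques, N m; "ee_pos": TCP position; "orientation": TCP orientation; "contact_force": force on the tool from outside, world axes, zero at the start; "wrist_torque": the same for the moment, N m; "opening": finger opening in m; "grasp_force": force on a finger pad.
Only numpy, scipy, OpenCV 4.12 (cv2) and the standard library are available. Lean on these libraries where they do the work, as an engineer would, in place of code of your own. Each camera call takes 0.05 s, during which the arm holds its last target. There are 200 camera calls.

TASK

Sort the oddments on the bench into the three trays: both pressed brackets into the red tray, next to each other and no longer nested, the black jaw block and the bright steel live centre into the blue tray, and the turned wooden finial into the green tray, each flat on the tray's floor and the same way up as it is now. Lift the brass-coloured bracket off the dark one without bringing the dark one up with it, and leave the blue tin and the brass ring where they are.

Things in the scene. Friction and masses are not known exactly. Their poses are not given: they have to be found in the camera images.
- red_tray: shallow open sheet-metal tray, red, fixed: outside 100 (its x, away from the robot) x 110 (its y, to the left) x 24 mm high, inside 94 x 104 mm, walls 3 mm; inner floor 9 mm above the bench; origin on the bench under its centre, z up. The tall lathe stands close behind the trays (x over 0.50, y over 0): come and go along the front of the bench
- blue_tray: shallow open sheet-metal tray, blue, fixed: outside 100 (its x, away from the robot) x 110 (its y, to the left) x 24 mm high, inside 94 x 104 mm, walls 3 mm; inner floor 9 mm above the bench; origin on the bench under its centre, z up. The tall lathe stands close behind the trays (x over 0.50, y over 0): come and go along the front of the bench
- green_tray: shallow open sheet-metal tray, green, fixed: outside 100 (its x, away from the robot) x 110 (its y, to the left) x 24 mm high, inside 94 x 104 mm, walls 3 mm; inner floor 9 mm above the bench; origin on the bench under its centre, z up. The tall lathe stands close behind the trays (x over 0.50, y over 0): come and go along the front of the bench
- top_bracket: brass-coloured (yellow) pressed-steel U-bracket, open side up, 40 mm long (its x), 32 mm high, 0.1 kg: sides flare up from a 31 mm wide floor, step out at 20 mm height to upright lips, 45 mm over the outside (its y); origin: centre of underside, z up. Starts nested in the dark one, 14 mm higher: its lips (34 to 46 mm above the bench) stand above the dark one's top
- lower_bracket: dark steel pressed-steel U-bracket, open side up, 40 mm long (its x), 32 mm high, 0.1 kg: sides flare up from a 31 mm wide floor, step out at 20 mm height to upright lips, 45 mm over the outside (its y); origin: centre of underside, z up. Stands on the bench under the brass-coloured one, which rests on two pips 14 mm high on its floor
- jaw_block: black steel keeper block with two chuck jaws on it: base 22 (its x) x 44 (its y) x 16 mm, two jaws 18 mm wide (x from -8 to +10 mm) rise to 34 mm, small screw heads to 37 mm; 0.22 kg; origin at the centre of its underside, z up; stands loose on the bench
- live_centre: bright steel revolving lathe centre standing on its broad end: round, 33 mm diameter up to 18 mm height, above that solid to the touch as a cone narrowing to 14 mm at the top, 52 mm high, 0.16 kg; origin at the centre of its underside, z up
- finial: turned wooden finial in reddish wood, standing on its foot: round, solid to the touch as a slim cone: 38 mm across at the foot, 30 mm at 44 mm height, then to a point at 81 mm, 0.045 kg; origin at the centre of its underside, z up
- blue_tin: bystander: flat blue-green tin, 59 (x) x 87 (y) x 21 mm, loose, behind the oddments; origin at the centre of its underside
- brass_ring: bystander: brass ferrule, 33 mm diameter, 14 mm high, loose, near the front edge of the bench; origin at the centre of its underside

How it is judged:
By the outcome, as a careful person would: the job done as asked, in the order asked, and still so for the second after the job is handed in, with the robot touching nothing.
It also fails if it takes over 128 s, if anything falls off the work surface, if the arm or the gripper's body presses on something with over 40 N, if the wrist force passes 120 N, or if a joint passes its speed limit or range.

## Working session

There is one attempt and no reset: what is moved stays moved. The work goes in short steps, Python scripts to look and compute and a tool call to move; the robot and the scene stay as the last step left them, time stands still between calls to the robot, and variables do not carry over. Pictures are saved under pics/ and viewed, at most 14 in all, crops included, and the job is handed in when it is done.

Besides the shell and the picture viewer there is one more tool, called as name(argument=value, ...), one argument or row to a line, values as JSON. play_rows: Moves the arm, as the interface text tells. Its arguments: {"type":"object","properties":{"rows":{"type":"array"},"squeeze":{"type":"number"}},"required":["rows"]}

```bash
mkdir -p pics; ls; cat > h.py <<'E'
import numpy as np, cv2
from workcell import bot
def ray(s,u,v,T=None):
    d=np.array([(u-s['cx'])/s['fx'],(v-s['cy'])/s['fy'],1.0])
    M=np.linalg.inv(np.array(s['camera_from_world'])) if T is None else T
    return M[:3,3],M[:3,:3]@d
def atz(s,u,v,z,T=None):
    o,d=ray(s,u,v,T); return o+d*(z-o[2])/d[2]
def proj(s,p):
    c=np.array(s['camera_from_world'])@np.append(p,1); return np.array([s['fx']*c[0]/c[2]+s['cx'],s['fy']*c[1]/c[2]+s['cy']])
things="red_tray blue_tray green_tray top_bracket lower_bracket jaw_block live_centre finial blue_tin brass_ring".split()
E
python3 - <<'E'
from h import *
st=bot.get_state(); print(st['clock'],st['ee_pos'],np.round(st['orientation'],3).tolist(),st['opening'])
for n in ("top","scene"):
    s=bot.snapshot(n); cv2.imwrite(f"pics/{n}0.png",s['color'])
    M=np.linalg.inv(np.array(s['camera_from_world'])); print(n,M[:3,3].round(3),M[:3,2].round(3))
    for t in things:
        r=bot.masks_of(s,t)
        for q in r[:2]:
            b=q['bbox']; m=q['pixels']; ys,xs=np.nonzero(m)
            print(t,round(q['score'],2),np.round(b,0),'cent@0',atz(s,xs.mean(),ys.mean(),0.0)[:2].round(3), 'n',len(xs))
E
```

```text
pics
0.0 [0.14652135 0.60719991 0.23064325] [[-0.972, 0.235, -0.0], [0.235, 0.972, -0.001], [-0.0, -0.001, -1.0]] 0.0851818259670265
top [0.42  0.003 1.288] [ 0.095  0.007 -0.995]
red_tray 0.91 [217. 220. 259. 258.] cent@0 [0.428 0.259] n 1615
blue_tray 0.89 [263. 217. 301. 253.] cent@0 [0.431 0.135] n 1543
top_bracket 0.7 [356. 223. 374. 240.] cent@0 [ 0.437 -0.093] n 281
jaw_block 0.56 [384. 176. 398. 184.] cent@0 [ 0.579 -0.164] n 134
finial 0.56 [396. 222. 408. 235.] cent@0 [ 0.439 -0.194] n 167
blue_tin 0.89 [346. 128. 376. 147.] cent@0 [ 0.689 -0.091] n 659
blue_tin 0.44 [396. 222. 408. 237.] cent@0 [ 0.44  -0.195] n 163
brass_ring 0.51 [424. 246. 435. 256.] cent@0 [ 0.38  -0.266] n 120
scene [-0.103 -0.557  0.47 ] [ 0.672  0.603 -0.43 ]
red_tray 0.92 [190. 188. 251. 218.] cent@0 [0.444 0.289] n 1059
blue_tray 0.58 [219. 201. 283. 235.] cent@0 [0.445 0.163] n 1321
green_tray 0.78 [252. 218. 320. 255.] cent@0 [0.445 0.034] n 1669
top_bracket 0.64 [312. 231. 336. 254.] cent@0 [ 0.476 -0.061] n 402
lower_bracket 0.78 [309. 245. 338. 263.] cent@0 [ 0.436 -0.081] n 256
jaw_block 0.72 [381. 224. 405. 247.] cent@0 [ 0.601 -0.147] n 348
live_centre 0.7 [349. 208. 360. 231.] cent@0 [ 0.591 -0.047] n 234
live_centre 0.26 [309. 248. 338. 263.] cent@0 [ 0.436 -0.081] n 216
finial 0.73 [356. 237. 375. 285.] cent@0 [ 0.471 -0.168] n 525
blue_tin 0.66 [370. 198. 414. 223.] cent@0 [ 0.703 -0.08 ] n 704
brass_ring 0.75 [370. 295. 390. 316.] cent@0 [ 0.385 -0.259] n 316
brass_ring 0.35 [310. 246. 340. 260.] cent@0 [ 0.436 -0.081] n 236
```

```bash
python3 - <<'E'
import cv2,numpy as np
a=cv2.imread('pics/top0.png')[110:270,200:460]; cv2.imwrite('pics/t1.png',cv2.resize(a,None,fx=3,fy=3,interpolation=cv2.INTER_CUBIC))
a=cv2.imread('pics/scene0.png')[150:330,180:430]; cv2.imwrite('pics/s1.png',cv2.resize(a,None,fx=3.2,fy=3.2,interpolation=cv2.INTER_CUBIC))
E
```

```text
(no output)
```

View pics/t1.png

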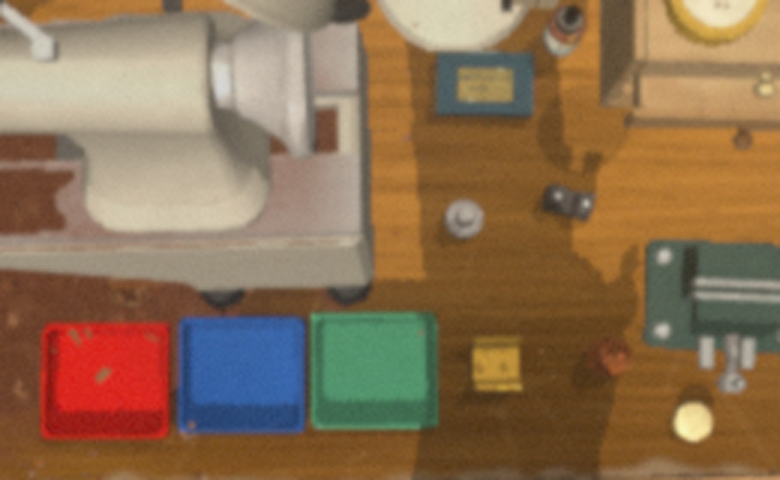

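View pics/s1.png

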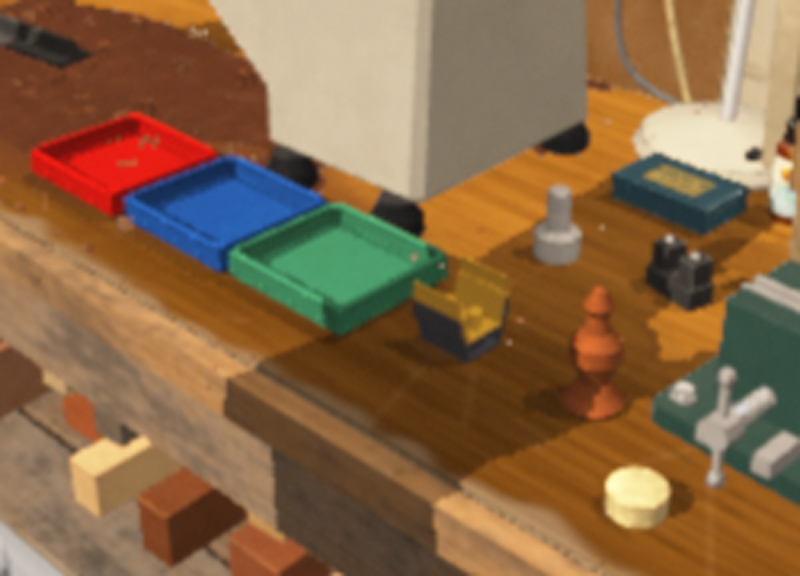

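```bash
python3 - <<'E'
from h import *
s=bot.snapshot("top")
im=s['color']; hsv=cv2.cvtColor(im,cv2.COLOR_BGR2HSV)
for t,z in [("red_tray",.024),("blue_tray",.024),("green_tray",.024),("top_bracket",.046),("jaw_block",.034),("blue_tin",.021),("brass_ring",.014)]:
    r=bot.masks_of(s,t)
    m=r[0]['pixels'].astype(np.uint8) if r else None
    if t=="green_tray" : m=cv2.inRange(hsv,(60,60,40),(90,255,255)); m[:,:300]=0; m[:,350:]=0; m[:205]=0
    c=max(cv2.findContours(m,0,1)[0],key=cv2.contourArea)
    P=np.array([atz(s,p[0][0],p[0][1],z)[:2] for p in c])
    rr=cv2.minAreaRect((P*1000).astype(np.float32)); print(t,np.round(rr[0],1),np.round(rr[1],1),round(rr[2],1),P.min(0).round(3),P.max(0).round(3))
print(bot.get_state()['clock'],s['fx'])
E
```

```text
red_tray [428.5 253.9] [111.7 100.8] 89.4 [0.378 0.198] [0.48  0.309]
blue_tray [431.7 134.2] [116.2 102.8] 88.6 [0.38  0.076] [0.483 0.193]
green_tray [432.6  16.8] [108.2 100.3] 88.8 [ 0.382 -0.037] [0.483 0.072]
top_bracket [434.8 -87.5] [39.  41.6] 88.2 [ 0.414 -0.108] [ 0.456 -0.068]
jaw_block [ 574.8 -158.2] [42.4 23.2] 75.8 [ 0.562 -0.179] [ 0.589 -0.137]
blue_tin [685.7 -88.2] [86.2 60.3] 88.0 [ 0.654 -0.132] [ 0.716 -0.044]
brass_ring [ 379.3 -264.2] [31.9 28.9] 88.6 [ 0.365 -0.28 ] [ 0.394 -0.248]
1.5 476.4718332327636
```

Units first: shifts go in shares of 750 mm and turns go in shares of 360 degrees. So -0.6 m / 0.75 = -0.8, -0.435 m / 0.75 = -0.58, 76.4 degrees / 360 = 0.2122.

play_rows(
  rows=[
    {"claw": 1, "dp": [-0.58, -0.8, 0.04], "twist": 0.2122},
    {"claw": 1, "dp": [-0.58, -0.8, 0.04], "twist": 0.2122},
    {"claw": 1, "dp": [-0.58, -0.8, 0.04], "twist": 0.2122},
    {"claw": 1, "dp": [-0.58, -0.8, 0.04], "twist": 0.2122},
    {"claw": 1, "dp": [-0.58, -0.8, 0.04], "twist": 0.2122},
    {"claw": 1, "dp": [-0.58, -0.8, 0.04], "twist": 0.2122},
    {"claw": 1, "dp": [-0.58, -0.8, 0.04], "twist": 0.2122},
    {"claw": 1, "dp": [-0.58, -0.8, 0.04], "twist": 0.2122},
    {"claw": 1, "dp": [-0.58, -0.8, 0.04], "twist": 0.2122},
    {"claw": 1, "dp": [-0.58, -0.8, 0.04], "twist": 0.2122},
    {"claw": 1, "dp": [-0.58, -0.8, 0.04], "twist": 0.2122},
    {"claw": 1, "dp": [-0.58, -0.8, 0.04], "twist": 0.2122},
    {"claw": 1, "dp": [-0.58, -0.8, 0.04], "twist": 0.2122},
    {"claw": 1, "dp": [-0.58, -0.8, 0.04], "twist": 0.2122},
    {"claw": 1, "dp": [-0.58, -0.8, 0.04], "twist": 0.2122},
    {"claw": 1, "dp": [-0.58, -0.8, 0.04], "twist": 0.2122},
    {"claw": 1, "dp": [-0.58, -0.8, 0.04], "twist": 0.2122},
  ],
)

```text
clock: 3.2
ee_pos: [0.4286, -0.0783, 0.2012]
orientation: [[0.001, 1.0, -0.001], [1.0, -0.001, -0.001], [-0.001, -0.001, -1.0]]
contact_force: [0.1, -0.1, 0.2]
opening: 0.0855
grasp_force: 0.0
```

```bash
cat >> h.py <<'E'
def wrist():
    st=bot.get_state(); s=bot.snapshot("wrist")
    T=np.eye(4); T[:3,:3]=np.array(st['orientation']); T[:3,3]=st['ee_pos']
    return s,T@np.array(s['tool_from_camera']),st
def rect(s,T,m,z):
    c=max(cv2.findContours(m.astype(np.uint8),0,1)[0],key=cv2.contourArea)
    P=np.array([atz(s,p[0][0],p[0][1],z,T)[:2] for p in c])*1000
    rr=cv2.minAreaRect(P.astype(np.float32)); return [np.round(rr[0],1),np.round(rr[1],1),round(rr[2],1),P.min(0).round(0),P.max(0).round(0)]
E
python3 - <<'E'
from h import *
s,T,st=wrist(); cv2.imwrite('pics/w1.png',s['color'])
print(T[:3,3].round(3),T[:3,2].round(3),s['fx'])
for t,z in [("top_bracket",.046),("lower_bracket",.032)]:
    for r in bot.masks_of(s,t)[:1]: print(t,r['score'],np.round(r['bbox']),rect(s,T,r['pixels'],z))
E
```

```text
[0.43  0.    0.344] [ 0.001 -0.305 -0.952] 350.81039075072573
top_bracket 0.86 [305. 166. 354. 219.] [array([435.8, -84.9]), array([44.1, 44.3]), 90.0, array([ 414., -107.]), array([458., -63.])]
lower_bracket 0.41 [303. 164. 343. 172.] [array([435.3, -64. ]), array([ 1.8, 27.1]), 90.0, array([422., -65.]), array([449., -63.])]
```

View pics/w1.png

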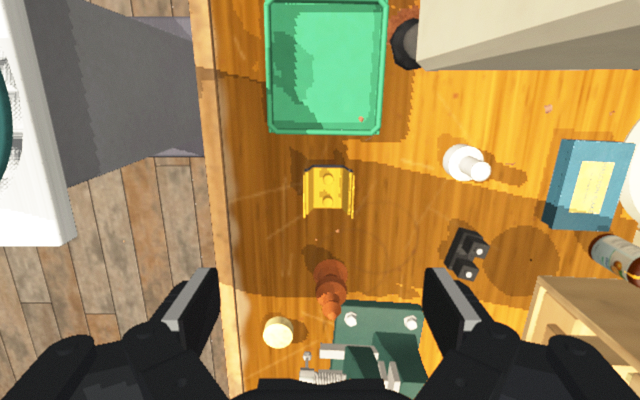

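In the tool's units: 0.167 m / 0.75 = 0.2227, 0.15 m / 0.75 = 0.2.

play_rows(
  rows=[
    {"claw": 0.75, "dp": [-0.0116, 0.0093, 0.04], "twist": 0},
    {"claw": 0.75, "dp": [-0.0116, 0.0093, 0.0933], "twist": 0},
    {"claw": 0.75, "dp": [-0.0116, 0.0093, 0.1467], "twist": 0},
    {"claw": 0.75, "dp": [-0.0116, 0.0093, 0.18], "twist": 0},
    {"claw": 0.75, "dp": [-0.0116, 0.0093, 0.2], "twist": 0},
    {"claw": 0.75, "dp": [-0.0116, 0.0093, 0.2133], "twist": 0},
    {"claw": 0.75, "dp": [-0.0116, 0.0093, 0.2227], "twist": 0},
    {"claw": 0.75, "dp": [-0.0116, 0.0093, 0.2227], "twist": 0},
    {"claw": 0.75, "dp": [-0.0116, 0.0093, 0.2227], "twist": 0},
  ],
  squeeze=25,
)

```text
clock: 4.25
ee_pos: [0.4361, -0.0863, 0.0349]
orientation: [[-0.001, 1.0, 0.001], [1.0, 0.001, 0.0], [0.0, 0.001, -1.0]]
contact_force: [1.5, 0.3, 0.9]
opening: 0.0641
grasp_force: 0.0
```

```bash
python3 - <<'E'
from h import *
s,T,st=wrist(); cv2.imwrite('pics/w2.png',s['color'][100:400,120:520]); print(st['ee_pos'],st['opening'])
s=bot.snapshot("scene"); a=s['color'][170:290,230:390]
cv2.imwrite('pics/s2.png',cv2.resize(a,None,fx=4,fy=4,interpolation=cv2.INTER_CUBIC))
E
python3 -c "
import cv2,numpy as np
a=cv2.imread('pics/w2.png');b=cv2.imread('pics/s2.png');b=cv2.resize(b,(400,300));cv2.imwrite('pics/c2.png',np.hstack([a,b]))"
```

```text
[ 0.43613191 -0.08629988  0.034921  ] 0.06413406769742937
```

View pics/c2.png

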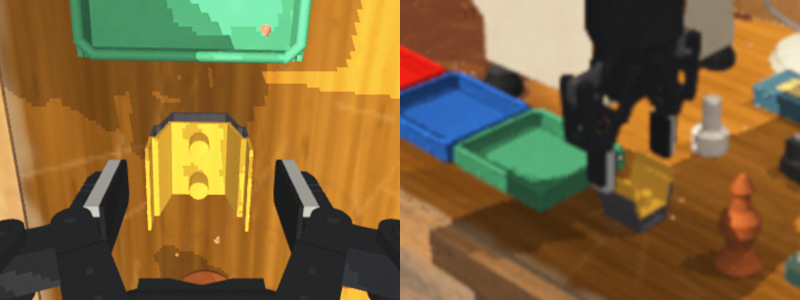

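play_rows(
  rows=[
    {"claw": 0.4, "dp": [0, 0, 0], "twist": 0},
    {"claw": 0.4, "dp": [0, 0, 0], "twist": 0},
    {"claw": 0.4, "dp": [0, 0, 0], "twist": 0},
    {"claw": 0.4, "dp": [0, 0, 0], "twist": 0},
    {"claw": 0.4, "dp": [0, 0, 0], "twist": 0},
    {"claw": 0.4, "dp": [0, 0, 0], "twist": 0},
    {"claw": 0.4, "dp": [0, 0, 0], "twist": 0},
    {"claw": 0.4, "dp": [0, 0, 0], "twist": 0},
  ],
)

```text
clock: 5.15
ee_pos: [0.436, -0.0864, 0.0348]
orientation: [[-0.001, 1.0, 0.001], [1.0, 0.001, 0.0], [0.0, 0.001, -1.0]]
contact_force: [-2.8, 1.5, 10.1]
opening: 0.0439
grasp_force: 26.0
```

In the tool's units: -0.065 m / 0.75 = -0.0867, -0.05 m / 0.75 = -0.0667.

play_rows(
  rows=[
    {"claw": 0.4, "dp": [0, 0, -0.004], "twist": 0},
    {"claw": 0.4, "dp": [0, 0, -0.0107], "twist": 0},
    {"claw": 0.4, "dp": [0, 0, -0.0187], "twist": 0},
    {"claw": 0.4, "dp": [0, 0, -0.0293], "twist": 0},
    {"claw": 0.4, "dp": [0, 0, -0.0467], "twist": 0},
    {"claw": 0.4, "dp": [0, 0, -0.0667], "twist": 0},
    {"claw": 0.4, "dp": [0, 0, -0.0867], "twist": 0},
    {"claw": 0.4, "dp": [0, 0, -0.0867], "twist": 0},
  ],
)

```text
clock: 5.95
ee_pos: [0.4367, -0.0865, 0.1014]
orientation: [[-0.001, 1.0, 0.003], [1.0, 0.001, 0.0], [0.0, 0.003, -1.0]]
contact_force: [-0.2, -0.1, -2.1]
opening: 0.0439
grasp_force: 26.0
```

```bash
python3 - <<'E'
from h import *
s,T,st=wrist(); a=s['color'][100:400,120:520]; print(st['ee_pos'],st['opening'])
for t in ("top_bracket","lower_bracket"): print([(round(r['score'],2),np.round(r['bbox'])) for r in bot.search_frame(s,t)])
s=bot.snapshot("scene"); b=s['color'][180:270,280:400]
for t in ("top_bracket","lower_bracket"): print([(round(r['score'],2),np.round(r['bbox'])) for r in bot.search_frame(s,t)])
b=cv2.resize(b,(400,300)); cv2.imwrite('pics/c3.png',np.hstack([a,b]))
E
```

```text
[ 0.43668948 -0.08647881  0.10137512] 0.043925438471419255
[(0.94, array([269., 220., 372., 334.]))]
[(0.65, array([276., 181., 354., 230.]))]
[(0.97, array([314., 205., 337., 225.]))]
[(0.74, array([311., 239., 340., 263.])), (0.23, array([373., 197., 415., 222.]))]
```

View pics/c3.png

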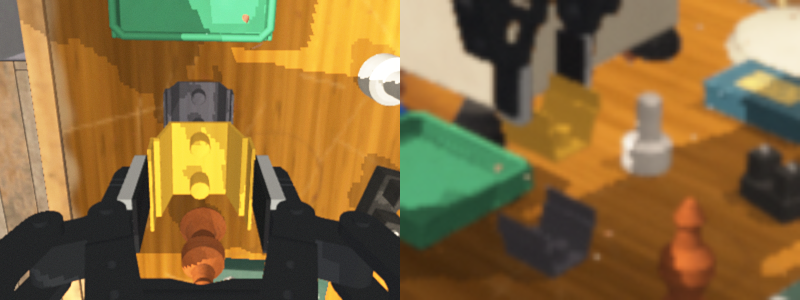

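In the tool's units: 0.366 m / 0.75 = 0.488, -0.006 m / 0.75 = -0.008.

play_rows(
  rows=[
    {"claw": 0.4, "dp": [0.0267, -0.0013, -0.0267], "twist": 0},
    {"claw": 0.4, "dp": [0.08, -0.0027, -0.0533], "twist": 0},
    {"claw": 0.4, "dp": [0.1333, -0.004, -0.08], "twist": 0},
    {"claw": 0.4, "dp": [0.1867, -0.0053, -0.08], "twist": 0},
    {"claw": 0.4, "dp": [0.24, -0.0067, -0.08], "twist": 0},
    {"claw": 0.4, "dp": [0.2933, -0.008, -0.08], "twist": 0},
    {"claw": 0.4, "dp": [0.3467, -0.008, -0.08], "twist": 0},
    {"claw": 0.4, "dp": [0.4, -0.008, -0.08], "twist": 0},
    {"claw": 0.4, "dp": [0.44, -0.008, -0.08], "twist": 0},
    {"claw": 0.4, "dp": [0.4667, -0.008, -0.08], "twist": 0},
    {"claw": 0.4, "dp": [0.488, -0.008, -0.08], "twist": 0},
    {"claw": 0.4, "dp": [0.488, -0.008, -0.08], "twist": 0},
    {"claw": 0.4, "dp": [0.488, -0.008, -0.08], "twist": 0},
  ],
)

```text
clock: 7.55
ee_pos: [0.4297, 0.2785, 0.1591]
orientation: [[0.0, 1.0, -0.0], [1.0, -0.0, -0.001], [-0.001, -0.0, -1.0]]
contact_force: [0.5, 0.4, -1.0]
opening: 0.0444
grasp_force: 26.0
```

```bash
python3 - <<'E'
from h import *
s,T,st=wrist(); cv2.imwrite('pics/w4.png',s['color']); print(st['ee_pos'],st['opening'])
for t in ("red_tray","blue_tray"):
  for r in bot.masks_of(s,t)[:1]: print(t,r['score'],np.round(r['bbox']),rect(s,T,r['pixels'],.024))
E
```

```text
[0.42973408 0.27849157 0.15914347] 0.04439561714048743
red_tray 0.66 [257. 150. 386. 258.] [array([430.1, 266.9]), array([ 94. , 102.2]), 88.8, array([379., 221.]), array([482., 314.])]
blue_tray 0.85 [268. 294. 380. 385.] [array([432.1, 130.2]), array([102.5, 101.7]), 87.8, array([380.,  79.]), array([483., 181.])]
```

View pics/w4.png

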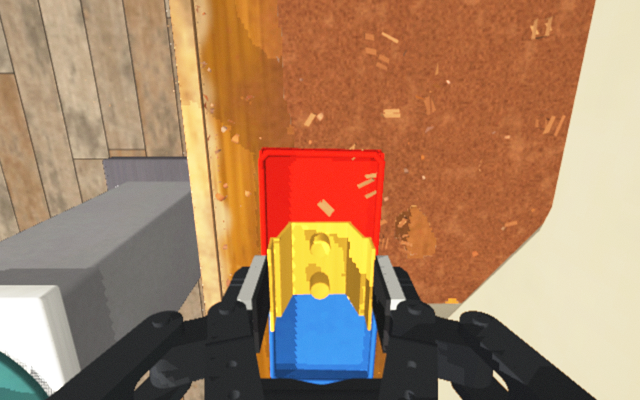

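In the tool's units: 0.129 m / 0.75 = 0.172, 0.03 m / 0.75 = 0.04.

play_rows(
  rows=[
    {"claw": 0.4, "dp": [0, 0, 0.04], "twist": 0},
    {"claw": 0.4, "dp": [0, 0, 0.0933], "twist": 0},
    {"claw": 0.4, "dp": [0, 0, 0.1333], "twist": 0},
    {"claw": 0.4, "dp": [0, 0, 0.1533], "twist": 0},
    {"claw": 0.4, "dp": [0, 0, 0.1627], "twist": 0},
    {"claw": 0.4, "dp": [0, 0, 0.168], "twist": 0},
    {"claw": 0.4, "dp": [0, 0, 0.172], "twist": 0},
    {"claw": 0.4, "dp": [0, 0, 0.172], "twist": 0},
    {"claw": 0.4, "dp": [0, 0, 0.172], "twist": 0},
  ],
)

```text
clock: 8.6
ee_pos: [0.4298, 0.2798, 0.031]
orientation: [[-0.001, 1.0, 0.001], [1.0, 0.001, 0.001], [0.001, 0.001, -1.0]]
contact_force: [-0.3, -0.4, -1.1]
opening: 0.0443
grasp_force: 26.0
```

In the tool's units: -0.366 m / 0.75 = -0.488, 0.001 m / 0.75 = 0.0013.

play_rows(
  rows=[
    {"claw": 0.7, "dp": [0, 0, 0], "twist": 0},
    {"claw": 0.7, "dp": [0, 0, 0], "twist": 0},
    {"claw": 0.7, "dp": [0, 0, 0], "twist": 0},
    {"claw": 0.7, "dp": [0, 0, 0], "twist": 0},
    {"claw": 0.7, "dp": [0, 0, -0.0267], "twist": 0},
    {"claw": 0.7, "dp": [0, 0, -0.08], "twist": 0},
    {"claw": 0.7, "dp": [0, 0, -0.1333], "twist": 0},
    {"claw": 0.7, "dp": [-0.0667, 0.0013, -0.1733], "twist": 0},
    {"claw": 0.75, "dp": [-0.1333, 0.004, -0.1733], "twist": 0},
    {"claw": 0.75, "dp": [-0.2, 0.0053, -0.1733], "twist": 0},
    {"claw": 0.75, "dp": [-0.2667, 0.0067, -0.1733], "twist": 0},
    {"claw": 0.75, "dp": [-0.3333, 0.008, -0.1733], "twist": 0},
    {"claw": 0.75, "dp": [-0.4, 0.008, -0.1733], "twist": 0},
    {"claw": 0.75, "dp": [-0.4533, 0.008, -0.1733], "twist": 0},
    {"claw": 0.75, "dp": [-0.488, 0.008, -0.1733], "twist": 0},
    {"claw": 0.75, "dp": [-0.488, 0.008, -0.1733], "twist": 0},
    {"claw": 0.75, "dp": [-0.488, 0.008, -0.1733], "twist": 0},
  ],
)

```text
clock: 10.3
ee_pos: [0.4356, -0.0867, 0.1603]
orientation: [[0.001, 1.0, -0.0], [1.0, -0.001, 0.0], [0.0, -0.0, -1.0]]
contact_force: [-0.1, 0.7, 0.6]
opening: 0.0642
grasp_force: 0.0
```

```bash
python3 - <<'E'
from h import *
s,T,st=wrist(); a=s['color'][100:400,120:520]; print(st['clock'],st['ee_pos'],st['opening'])
for t,z in [("lower_bracket",.032)]:
    for r in bot.masks_of(s,t)[:1]: print(t,r['score'],np.round(r['bbox']),rect(s,T,r['pixels'],z))
s=bot.snapshot("scene"); b=s['color'][175:235,180:260]
b=cv2.resize(b,(400,300)); cv2.imwrite('pics/c5.png',np.hstack([a,b]))
E
```

```text
10.3 [ 0.43560564 -0.08665573  0.16028313] 0.06417559134797861
lower_bracket 0.7 [289. 163. 350. 218.] [array([435.9, -85. ]), array([44.2, 46.2]), 89.5, array([ 413., -107.]), array([459., -63.])]
```

View pics/c5.png

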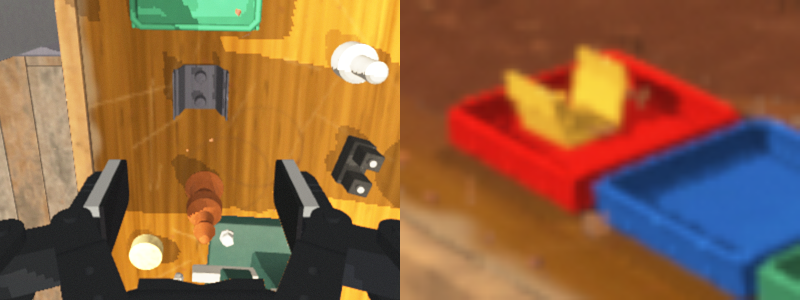

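In the tool's units: 0.14 m / 0.75 = 0.1867, 0.13 m / 0.75 = 0.1733.

play_rows(
  rows=[
    {"claw": 0.75, "dp": [0, 0, 0.0533], "twist": 0},
    {"claw": 0.75, "dp": [0, 0, 0.1067], "twist": 0},
    {"claw": 0.75, "dp": [0, 0, 0.1467], "twist": 0},
    {"claw": 0.75, "dp": [0, 0, 0.1733], "twist": 0},
    {"claw": 0.75, "dp": [0, 0, 0.1867], "twist": 0},
    {"claw": 0.75, "dp": [0, 0, 0.1867], "twist": 0},
    {"claw": 0.4, "dp": [0, 0, 0.1867], "twist": 0},
    {"claw": 0.4, "dp": [0, 0, 0.1867], "twist": 0},
    {"claw": 0.4, "dp": [0, 0, 0.1867], "twist": 0},
    {"claw": 0.4, "dp": [0, 0, 0.1867], "twist": 0},
    {"claw": 0.4, "dp": [0, 0, 0.1867], "twist": 0},
    {"claw": 0.4, "dp": [0, 0, 0.1867], "twist": 0},
    {"claw": 0.4, "dp": [0, 0, 0.1867], "twist": 0},
  ],
)

```text
clock: 11.75
ee_pos: [0.4364, -0.0863, 0.0214]
orientation: [[-0.001, 1.0, 0.002], [1.0, 0.001, 0.0], [0.0, 0.002, -1.0]]
contact_force: [-2.7, 0.5, 9.8]
opening: 0.0442
grasp_force: 26.0
```

In the tool's units: 0.314 m / 0.75 = 0.4187, -0.001 m / 0.75 = -0.0013.

play_rows(
  rows=[
    {"claw": 0.4, "dp": [0, 0, -0.0133], "twist": 0},
    {"claw": 0.4, "dp": [0, 0, -0.04], "twist": 0},
    {"claw": 0.4, "dp": [0, 0, -0.08], "twist": 0},
    {"claw": 0.4, "dp": [0, 0, -0.1333], "twist": 0},
    {"claw": 0.4, "dp": [0.04, -0.0013, -0.1733], "twist": 0},
    {"claw": 0.4, "dp": [0.0933, -0.004, -0.1867], "twist": 0},
    {"claw": 0.4, "dp": [0.1467, -0.0067, -0.1867], "twist": 0},
    {"claw": 0.4, "dp": [0.2, -0.008, -0.1867], "twist": 0},
    {"claw": 0.4, "dp": [0.2533, -0.008, -0.1867], "twist": 0},
    {"claw": 0.4, "dp": [0.3067, -0.008, -0.1867], "twist": 0},
    {"claw": 0.4, "dp": [0.36, -0.008, -0.1867], "twist": 0},
    {"claw": 0.4, "dp": [0.4, -0.008, -0.1867], "twist": 0},
    {"claw": 0.4, "dp": [0.4187, -0.008, -0.1867], "twist": 0},
    {"claw": 0.4, "dp": [0.4187, -0.008, -0.1867], "twist": 0},
    {"claw": 0.4, "dp": [0.4187, -0.008, -0.1867], "twist": 0},
  ],
)

```text
clock: 13.25
ee_pos: [0.4296, 0.2265, 0.1607]
orientation: [[0.0, 1.0, 0.0], [1.0, -0.0, -0.0], [-0.0, 0.0, -1.0]]
contact_force: [0.2, -1.0, -1.9]
opening: 0.0438
grasp_force: 26.5
```

```bash
python3 - <<'E'
from h import *
s,T,st=wrist(); cv2.imwrite('pics/w6.png',s['color'][60:400,120:520]); print(st['ee_pos'],st['opening'])
for t,z in (("top_bracket",.041),("lower_bracket",.15)):
  for r in bot.masks_of(s,t)[:1]: print(t,r['score'],np.round(r['bbox']),rect(s,T,r['pixels'],z))
E
```

```text
[0.42959499 0.22650458 0.16066951] 0.043809979381637235
top_bracket 0.69 [289. 102. 351. 162.] [array([429.7, 277.9]), array([44.8, 39.9]), 0.0, array([407., 258.]), array([452., 298.])]
lower_bracket 0.97 [267. 218. 376. 329.] [array([430.3, 217.3]), array([59.9, 52. ]), 89.8, array([404., 187.]), array([456., 247.])]
```

View pics/w6.png

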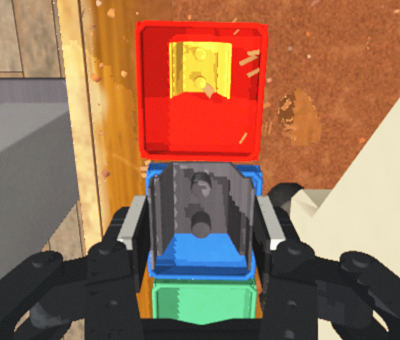

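In the tool's units: 0.1305 m / 0.75 = 0.174, 0.03 m / 0.75 = 0.04.

play_rows(
  rows=[
    {"claw": 0.4, "dp": [0.002, 0, 0.04], "twist": 0},
    {"claw": 0.4, "dp": [0.002, 0, 0.0933], "twist": 0},
    {"claw": 0.4, "dp": [0.002, 0, 0.1333], "twist": 0},
    {"claw": 0.4, "dp": [0.002, 0, 0.156], "twist": 0},
    {"claw": 0.4, "dp": [0.002, 0, 0.1653], "twist": 0},
    {"claw": 0.4, "dp": [0.002, 0, 0.1707], "twist": 0},
    {"claw": 0.4, "dp": [0.002, 0, 0.174], "twist": 0},
    {"claw": 0.4, "dp": [0.002, 0, 0.174], "twist": 0},
    {"claw": 0.4, "dp": [0.002, 0, 0.174], "twist": 0},
    {"claw": 0.7, "dp": [0.002, 0, 0.174], "twist": 0},
    {"claw": 0.7, "dp": [0.002, 0, 0.174], "twist": 0},
    {"claw": 0.7, "dp": [0.002, 0, 0.174], "twist": 0},
    {"claw": 0.7, "dp": [0.002, 0, 0.174], "twist": 0},
    {"claw": 0.7, "dp": [0.002, 0, 0.1467], "twist": 0},
    {"claw": 0.7, "dp": [0.002, 0, 0.0933], "twist": 0},
    {"claw": 0.7, "dp": [0.002, 0, 0.04], "twist": 0},
    {"claw": 0.7, "dp": [0.002, 0, 0], "twist": 0},
    {"claw": 0.7, "dp": [0.002, 0, 0], "twist": 0},
  ],
)

```text
clock: 15.2
ee_pos: [0.431, 0.2299, 0.1636]
orientation: [[-0.001, 1.0, 0.004], [1.0, 0.001, 0.004], [0.004, 0.004, -1.0]]
contact_force: [-0.2, -0.5, -1.2]
opening: 0.06
grasp_force: 0.0
```

```bash
python3 - <<'E'
from h import *
s,T,st=wrist(); a=s['color'][60:400,120:520]; print(st['ee_pos'],st['opening'])
for t,z in (("top_bracket",.041),("lower_bracket",.041),("blue_tray",.024)):
  for r in bot.masks_of(s,t)[:1]: print(t,r['score'],np.round(r['bbox']),rect(s,T,r['pixels'],z))
s=bot.snapshot("scene"); b=s['color'][175:235,180:260]
b=cv2.resize(b,(400,340)); cv2.imwrite('pics/c7.png',np.hstack([a,b]))
E
```

```text
[0.43099144 0.22989038 0.16364946] 0.06000298157910059
lower_bracket 0.79 [286. 167. 350. 221.] [array([430.1, 231.1]), array([43. , 45.3]), 88.8, array([408., 209.]), array([453., 253.])]
blue_tray 0.67 [264. 224. 383. 343.] [array([432.2, 138.5]), array([119.4, 103.6]), 88.9, array([379.,  78.]), array([484., 198.])]
```

View pics/c7.png

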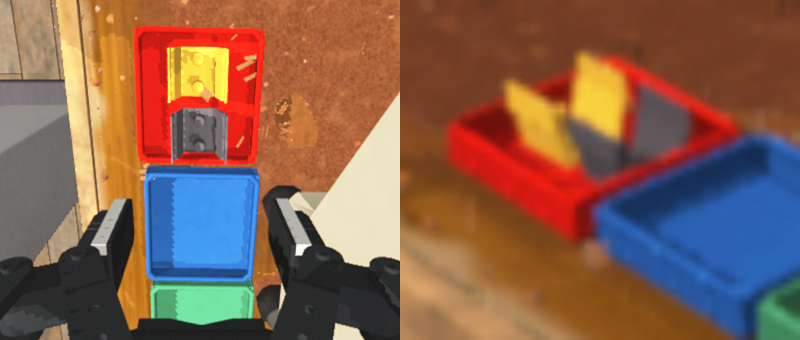

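In the tool's units: -0.386 m / 0.75 = -0.5147, -0.25 m / 0.75 = -0.3333, 14 degrees / 360 = 0.0389.

play_rows(
  rows=[
    {"claw": 0.7, "dp": [-0.0667, 0, -0.0267], "twist": 0},
    {"claw": 0.7, "dp": [-0.1333, 0, -0.0267], "twist": 0},
    {"claw": 0.7, "dp": [-0.2, 0, -0.0267], "twist": 0},
    {"claw": 0.7, "dp": [-0.2667, 0, -0.0267], "twist": 0},
    {"claw": 0.7, "dp": [-0.3333, 0, -0.0267], "twist": 0},
    {"claw": 0.7, "dp": [-0.4, 0, -0.0267], "twist": 0},
    {"claw": 0.7, "dp": [-0.44, 0.04, -0.0267], "twist": 0},
    {"claw": 0.7, "dp": [-0.4667, 0.0933, -0.0267], "twist": 0.0194},
    {"claw": 0.7, "dp": [-0.4933, 0.1467, -0.0267], "twist": 0.0389},
    {"claw": 0.7, "dp": [-0.5147, 0.1933, -0.0267], "twist": 0.0389},
    {"claw": 0.7, "dp": [-0.5147, 0.1933, -0.0267], "twist": 0.0389},
    {"claw": 0.7, "dp": [-0.5147, 0.1933, -0.0267], "twist": 0.0389},
    {"claw": 0.7, "dp": [-0.5147, 0.1933, -0.0267], "twist": 0.0389},
    {"claw": 0.7, "dp": [-0.5147, 0.1933, -0.0267], "twist": 0.0389},
  ],
)

```text
clock: 16.85
ee_pos: [0.5741, -0.1563, 0.1803]
orientation: [[0.241, 0.971, -0.0], [0.971, -0.241, 0.001], [0.001, -0.0, -1.0]]
contact_force: [-0.2, -0.4, -0.2]
opening: 0.0599
grasp_force: 0.0
```

```bash
python3 - <<'E'
from h import *
s,T,st=wrist(); cv2.imwrite('pics/w8.png',s['color']); print(st['ee_pos'],np.round(st['orientation'],3).tolist(),st['opening'])
np.save('w8.npy',T)
for t,z in (("jaw_block",.034),("live_centre",.03),("finial",.03)):
  for r in bot.masks_of(s,t)[:1]: print(t,r['score'],np.round(r['bbox']),rect(s,T,r['pixels'],z))
# blue tray edges from c7 view
R=np.array([[-.001,1,.004],[1,.001,.004],[.004,.004,-1]]); T7=np.eye(4); T7[:3,:3]=R; T7[:3,3]=[.43099,.22989,.16365]; T7=T7@np.array(s['tool_from_camera'])
print(atz(s,320,228,0.0,T7)[:2],atz(s,320,228,.024,T7)[:2],atz(s,320,342,.024,T7)[:2],atz(s,265,280,.024,T7)[:2],atz(s,378,280,.024,T7)[:2])
E
```

```text
[ 0.57412251 -0.15626643  0.18033093] [[0.241, 0.971, -0.0], [0.971, -0.241, 0.001], [0.001, -0.0, -1.0]] 0.05990109135816868
jaw_block 0.7 [315. 160. 337. 212.] [array([ 578.9, -155.8]), array([47.7, 20.4]), 75.7, array([ 565., -181.]), array([ 594., -130.])]
live_centre 0.56 [262.  64. 304. 104.] [array([567. , -66.1]), array([29.9, 30.9]), 76.1, array([552., -81.]), array([583., -50.])]
finial 0.91 [156. 225. 218. 289.] [array([ 434.7, -191.9]), array([73.2, 33.8]), 31.0, array([ 404., -217.]), array([ 469., -164.])]
[0.43198332 0.18636846] [0.43190446 0.19585258] [0.43202642 0.07755927] [0.38197122 0.1451798 ] [0.48476666 0.1450581 ]
```

View pics/w8.png

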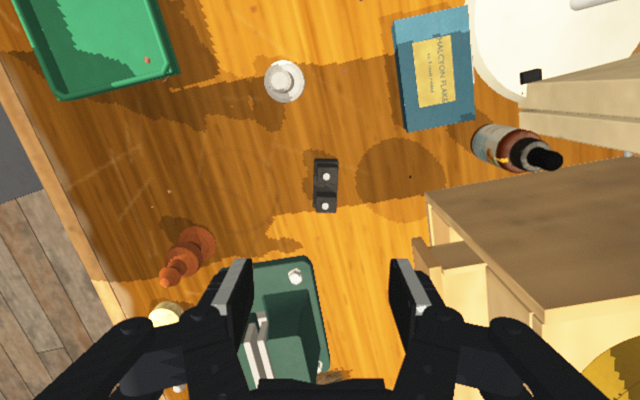

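```bash
python3 - <<'E'
from h import *
s=bot.snapshot("wrist"); st=bot.get_state(); T=np.load('w8.npy'); R=np.array(st['orientation']);p=np.array(st['ee_pos'])
f=lambda u,v,z:((atz(s,u,v,z,T)-p)@R*1000)[:2].round(1)
for a in [(326,160,0),(326,212,.034),(326,212,.016),(315,186,.016),(338,186,.016)]: print(a,f(*a))
m=bot.masks_of(s,"jaw_block")[0]['pixels']; ys,xs=np.nonzero(m)
l=[(y,xs[ys==y].min(),xs[ys==y].max()) for y in range(162,212,8)]; print(l)
# live centre: fit projected model silhouette (disc r16.5 at z0..18, cone to r7 at 52)
from scipy.optimize import minimize
Ti=np.linalg.inv(T); th=np.linspace(0,2*np.pi,60)
def sil(c,prof):
    pts=[]
    for r,z in prof:
        P=np.c_[c[0]+r*np.cos(th),c[1]+r*np.sin(th),np.full(60,z),np.ones(60)]@Ti.T
        pts.append(np.c_[s['fx']*P[:,0]/P[:,2]+s['cx'],s['fy']*P[:,1]/P[:,2]+s['cy']])
    return np.vstack(pts).astype(np.float32)
for t,prof,c0 in [("live_centre",[(.0165,0),(.0165,.018),(.007,.052)],(.567,-.066)),("finial",[(.019,0),(.015,.044),(.003,.081)],(.44,-.19))]:
    bb=np.array(bot.masks_of(s,t)[0]['bbox'])
    def cost(c):
        q=sil(c,prof); b=np.r_[q.min(0),q.max(0)+1]; return ((b-bb)**2).sum()
    r=minimize(cost,c0,method='Nelder-Mead',options=dict(xatol=1e-5)); print(t,r.x,r.fun,bb.round(0))
E
```

```text
(326, 160, 0) [17.3  5.1]
(326, 212, 0.034) [-22.1   4.9]
(326, 212, 0.016) [-28.4   5.1]
(315, 186, 0.016) [-3.5 -5. ]
(338, 186, 0.016) [-3.4 15.9]
[(162, np.int64(313), np.int64(336)), (170, np.int64(313), np.int64(335)), (178, np.int64(313), np.int64(335)), (186, np.int64(312), np.int64(335)), (194, np.int64(313), np.int64(335)), (202, np.int64(313), np.int64(335)), (210, np.int64(316), np.int64(334))]
live_centre [ 0.56598951 -0.06601688] 3.1431335423869387 [263.  61. 307. 103.]
finial [ 0.43905728 -0.19190841] 0.3742641136236533 [159. 226. 218. 290.]
```

In the tool's units: 0.176 m / 0.75 = 0.2347, 0.17 m / 0.75 = 0.2267.

play_rows(
  rows=[
    {"claw": 0.7, "dp": [-0.0053, 0.0053, 0.04], "twist": 0},
    {"claw": 0.7, "dp": [-0.0053, 0.0053, 0.0933], "twist": 0},
    {"claw": 0.7, "dp": [-0.0053, 0.0053, 0.1467], "twist": 0},
    {"claw": 0.65, "dp": [-0.0053, 0.0053, 0.1867], "twist": 0},
    {"claw": 0.6, "dp": [-0.0053, 0.0053, 0.2133], "twist": 0},
    {"claw": 0.5, "dp": [-0.0053, 0.0053, 0.2267], "twist": 0},
    {"claw": 0.4, "dp": [-0.0053, 0.0053, 0.2347], "twist": 0},
    {"claw": 0.35, "dp": [-0.0053, 0.0053, 0.2347], "twist": 0},
    {"claw": 0.15, "dp": [-0.0053, 0.0053, 0.2347], "twist": 0},
    {"claw": 0.15, "dp": [-0.0053, 0.0053, 0.2347], "twist": 0},
    {"claw": 0.15, "dp": [-0.0053, 0.0053, 0.2347], "twist": 0},
    {"claw": 0.15, "dp": [-0.0053, 0.0053, 0.2347], "twist": 0},
    {"claw": 0.15, "dp": [-0.0053, 0.0053, 0.2347], "twist": 0},
    {"claw": 0.15, "dp": [-0.0053, 0.0053, 0.2347], "twist": 0},
  ],
  squeeze=45,
)

```text
clock: 18.65
ee_pos: [0.5782, -0.1618, 0.0052]
orientation: [[0.241, 0.97, 0.001], [0.97, -0.241, -0.0], [0.0, 0.001, -1.0]]
contact_force: [-1.5, 1.2, 8.2]
opening: 0.0208
grasp_force: 45.4
```

In the tool's units: 0.271 m / 0.75 = 0.3613, -0.218 m / 0.75 = -0.2907, -14 degrees / 360 = -0.0389.

play_rows(
  rows=[
    {"claw": 0.15, "dp": [0, 0, -0.0267], "twist": 0},
    {"claw": 0.15, "dp": [0, 0, -0.08], "twist": 0},
    {"claw": 0.15, "dp": [0, -0.0133, -0.1333], "twist": 0},
    {"claw": 0.15, "dp": [-0.0027, -0.0533, -0.1733], "twist": 0},
    {"claw": 0.15, "dp": [-0.0053, -0.1067, -0.1933], "twist": -0.0056},
    {"claw": 0.15, "dp": [-0.0067, -0.16, -0.1933], "twist": -0.0139},
    {"claw": 0.15, "dp": [0.0133, -0.1987, -0.1933], "twist": -0.025},
    {"claw": 0.15, "dp": [0.0667, -0.2173, -0.1933], "twist": -0.0389},
    {"claw": 0.15, "dp": [0.12, -0.2307, -0.1933], "twist": -0.0389},
    {"claw": 0.15, "dp": [0.1733, -0.244, -0.1933], "twist": -0.0389},
    {"claw": 0.15, "dp": [0.2267, -0.2573, -0.1933], "twist": -0.0389},
    {"claw": 0.15, "dp": [0.28, -0.2707, -0.1933], "twist": -0.0389},
    {"claw": 0.15, "dp": [0.3333, -0.284, -0.1933], "twist": -0.0389},
    {"claw": 0.15, "dp": [0.3613, -0.2907, -0.1933], "twist": -0.0389},
    {"claw": 0.15, "dp": [0.3613, -0.2907, -0.1933], "twist": -0.0389},
    {"claw": 0.15, "dp": [0.3613, -0.2907, -0.1933], "twist": -0.0389},
    {"claw": 0.15, "dp": [0.3613, -0.2907, -0.1933], "twist": -0.0389},
  ],
)

```text
clock: 20.35
ee_pos: [0.4315, 0.1529, 0.1494]
orientation: [[0.001, 1.0, 0.0], [1.0, -0.001, 0.0], [0.0, 0.0, -1.0]]
contact_force: [-0.4, -0.6, -3.0]
opening: 0.0206
grasp_force: 44.8
```

```bash
python3 - <<'E'
from h import *
s,T,st=wrist(); cv2.imwrite('pics/w9.png',s['color'][60:400,120:520]); print(st['ee_pos'],np.round(st['orientation'],3).tolist(),st['opening'])
p=np.array(st['ee_pos']);
r=bot.masks_of(s,"jaw_block")[0]; print(r['bbox'].round() if hasattr(r['bbox'],'round') else r['bbox'])
for z in (p[2]-.005,p[2]+.011,p[2]+.029): print(z,rect(s,T,r['pixels'],z))
E
```

```text
[0.43153505 0.15290609 0.14943601] [[0.001, 1.0, 0.0], [1.0, -0.001, 0.0], [0.0, 0.0, -1.0]] 0.020637948734081063
[293.0, 219.9, 344.8, 350.6]
0.14443600603619386 [array([432.6, 141.1]), array([70.3, 25.2]), 90.0, array([420., 106.]), array([445., 176.])]
0.16043600603619387 [array([432.6, 150.8]), array([62.7, 22.5]), 90.0, array([421., 119.]), array([444., 182.])]
0.17843600603619386 [array([432.5, 161.7]), array([54.2, 19.4]), 90.0, array([423., 135.]), array([442., 189.])]
```

View pics/w9.png

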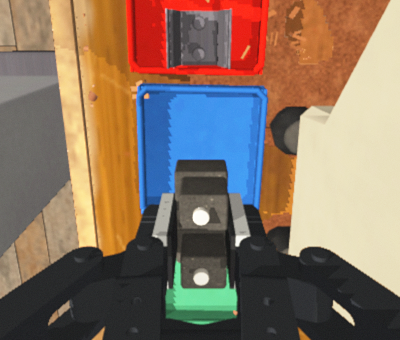

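In the tool's units: 0.135 m / 0.75 = 0.18, 0.131 m / 0.75 = 0.1747.

play_rows(
  rows=[
    {"claw": 0.15, "dp": [0.0027, 0.0013, 0.0533], "twist": 0},
    {"claw": 0.15, "dp": [0.0027, 0.0013, 0.1067], "twist": 0},
    {"claw": 0.15, "dp": [0.0027, 0.0013, 0.1467], "twist": 0},
    {"claw": 0.15, "dp": [0.0027, 0.0013, 0.1667], "twist": 0},
    {"claw": 0.15, "dp": [0.0027, 0.0013, 0.1747], "twist": 0},
    {"claw": 0.15, "dp": [0.0027, 0.0013, 0.18], "twist": 0},
    {"claw": 0.15, "dp": [0.0027, 0.0013, 0.18], "twist": 0},
    {"claw": 0.15, "dp": [0.0027, 0.0013, 0.18], "twist": 0},
    {"claw": 0.45, "dp": [0.0027, 0.0013, 0.18], "twist": 0},
    {"claw": 0.45, "dp": [0.0027, 0.0013, 0.18], "twist": 0},
    {"claw": 0.45, "dp": [0.0027, 0.0013, 0.18], "twist": 0},
    {"claw": 0.45, "dp": [0.0027, 0.0013, 0.18], "twist": 0},
    {"claw": 0.45, "dp": [0.0027, 0.0013, 0.16], "twist": 0},
    {"claw": 0.45, "dp": [0.0027, 0.0013, 0.1067], "twist": 0},
    {"claw": 0.45, "dp": [0.0027, 0.0013, 0.04], "twist": 0},
    {"claw": 0.45, "dp": [0.0027, 0.0013, -0.0133], "twist": 0},
    {"claw": 0.45, "dp": [0.0027, 0.0013, -0.0133], "twist": 0},
  ],
)

```text
clock: 22.15
ee_pos: [0.4345, 0.1567, 0.1633]
orientation: [[-0.001, 1.0, 0.005], [1.0, 0.001, 0.004], [0.004, 0.005, -1.0]]
contact_force: [0.6, 0.9, -0.6]
opening: 0.0384
grasp_force: 0.0
```

```bash
python3 - <<'E'
from h import *
s,T,st=wrist(); a=s['color'][60:400,120:520]; print(st['ee_pos'],st['opening'],np.round(st['joint_pos'],2))
r=bot.masks_of(s,"jaw_block")[0]; print(rect(s,T,r['pixels'],.03))
s=bot.snapshot("scene"); b=s['color'][185:245,210:290]
b=cv2.resize(b,(400,340)); cv2.imwrite('pics/c10.png',np.hstack([a,b]))
s=bot.snapshot("top")
E
```

```text
[0.43445022 0.15666909 0.16332489] 0.03837224868006661 [-1.18  0.3   0.9   2.1  -0.31  0.87 -0.1 ]
[array([433.5, 158.9]), array([50. , 22.3]), 89.9, array([422., 134.]), array([445., 184.])]
```

View pics/c10.png

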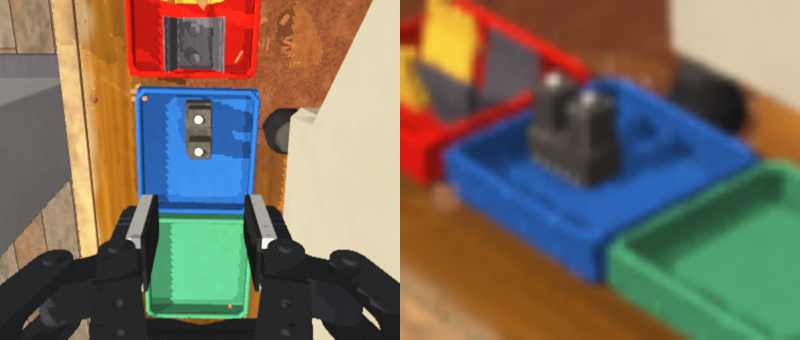

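In the tool's units: -0.221 m / 0.75 = -0.2947, 0.1335 m / 0.75 = 0.178, -90 degrees / 360 = -0.25.

play_rows(
  rows=[
    {"claw": 0.5, "dp": [-0.0533, 0, 0], "twist": -0.0139},
    {"claw": 0.5, "dp": [-0.1067, 0, 0], "twist": -0.0361},
    {"claw": 0.5, "dp": [-0.16, 0, 0], "twist": -0.0583},
    {"claw": 0.6, "dp": [-0.2133, 0, 0], "twist": -0.0806},
    {"claw": 0.6, "dp": [-0.2533, 0, 0], "twist": -0.1028},
    {"claw": 0.6, "dp": [-0.28, 0.0267, 0], "twist": -0.125},
    {"claw": 0.6, "dp": [-0.2947, 0.0667, 0], "twist": -0.1472},
    {"claw": 0.6, "dp": [-0.2947, 0.1067, 0], "twist": -0.1694},
    {"claw": 0.6, "dp": [-0.2947, 0.1467, 0], "twist": -0.1917},
    {"claw": 0.6, "dp": [-0.2947, 0.178, 0], "twist": -0.2139},
    {"claw": 0.6, "dp": [-0.2947, 0.178, 0], "twist": -0.2361},
    {"claw": 0.6, "dp": [-0.2947, 0.178, 0], "twist": -0.25},
    {"claw": 0.6, "dp": [-0.2947, 0.178, 0], "twist": -0.25},
    {"claw": 0.6, "dp": [-0.2947, 0.178, 0], "twist": -0.25},
    {"claw": 0.6, "dp": [-0.2947, 0.178, 0], "twist": -0.25},
  ],
)

```text
clock: 23.85
ee_pos: [0.5659, -0.0651, 0.1588]
orientation: [[-1.0, 0.002, -0.001], [0.002, 1.0, -0.0], [0.001, -0.0, -1.0]]
contact_force: [0.9, -0.1, 0.1]
opening: 0.051
grasp_force: 0.0
```

```bash
cat >> h.py <<'E'
from scipy.optimize import minimize
def fit(s,T,t,prof,c0,bb=None):
    Ti=np.linalg.inv(T); th=np.linspace(0,2*np.pi,60)
    if bb is None: bb=np.array(bot.masks_of(s,t)[0]['bbox'])
    def cost(c):
        q=[]
        for r,z in prof:
            P=np.c_[c[0]+r*np.cos(th),c[1]+r*np.sin(th),np.full(60,z),np.ones(60)]@Ti.T
            q.append(np.c_[s['fx']*P[:,0]/P[:,2]+s['cx'],s['fy']*P[:,1]/P[:,2]+s['cy']])
        q=np.vstack(q); return ((np.r_[q.min(0),q.max(0)+1]-bb)**2).sum()
    r=minimize(cost,c0,method='Nelder-Mead',options=dict(xatol=1e-5)); return r.x.round(4),round(r.fun,1),bb.round(0)
LC=[(.0165,0),(.0165,.018),(.007,.052)]; FI=[(.019,0),(.015,.044),(.003,.081)]
E
python3 - <<'E'
from h import *
s,T,st=wrist(); cv2.imwrite('pics/w11.png',s['color']); print(st['ee_pos'],np.round(st['orientation'],3).tolist(),st['opening'],np.round(st['joint_pos'],2))
print(fit(s,T,"live_centre",LC,(.566,-.066)))
E
```

```text
[ 0.56587847 -0.06505677  0.15881545] [[-1.0, 0.002, -0.001], [0.002, 1.0, -0.0], [0.001, -0.0, -1.0]] 0.051015575119440285 [-0.38  0.45  0.56  1.84 -0.29  0.94  1.88]
(array([ 0.5671, -0.0656]), np.float64(7.8), array([298., 164., 342., 212.]))
```

View pics/w11.png

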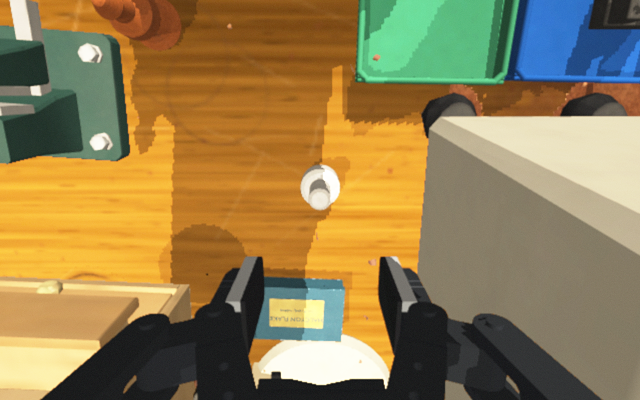

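play_rows(
  rows=[
    {"claw": 0.6, "dp": [-0.0013, -0.0009, 0.04], "twist": 0},
    {"claw": 0.6, "dp": [-0.0013, -0.0009, 0.0933], "twist": 0},
    {"claw": 0.6, "dp": [-0.0013, -0.0009, 0.1467], "twist": 0},
    {"claw": 0.6, "dp": [-0.0013, -0.0009, 0.18], "twist": 0},
    {"claw": 0.6, "dp": [-0.0013, -0.0009, 0.1973], "twist": 0},
    {"claw": 0.55, "dp": [-0.0013, -0.0009, 0.2067], "twist": 0},
    {"claw": 0.5, "dp": [-0.0013, -0.0009, 0.2067], "twist": 0},
    {"claw": 0.28, "dp": [-0.0013, -0.0009, 0.2067], "twist": 0},
    {"claw": 0.28, "dp": [-0.0013, -0.0009, 0.2067], "twist": 0},
    {"claw": 0.28, "dp": [-0.0013, -0.0009, 0.2067], "twist": 0},
    {"claw": 0.28, "dp": [-0.0013, -0.0009, 0.2067], "twist": 0},
    {"claw": 0.28, "dp": [-0.0013, -0.0009, 0.2067], "twist": 0},
    {"claw": 0.28, "dp": [-0.0013, -0.0009, 0.2067], "twist": 0},
  ],
)

```text
clock: 25.25
ee_pos: [0.5679, -0.0658, 0.0056]
orientation: [[-1.0, -0.0, 0.002], [-0.0, 1.0, 0.0], [-0.002, 0.0, -1.0]]
contact_force: [-1.3, 0.5, 7.7]
opening: 0.0307
grasp_force: 45.4
```

In the tool's units: 0.171 m / 0.75 = 0.228, 0.135 m / 0.75 = 0.18, 90 degrees / 360 = 0.25.

play_rows(
  rows=[
    {"claw": 0.28, "dp": [0, 0, -0.0133], "twist": 0},
    {"claw": 0.28, "dp": [0, 0, -0.0533], "twist": 0},
    {"claw": 0.28, "dp": [0, 0, -0.1067], "twist": 0},
    {"claw": 0.28, "dp": [0.04, 0, -0.1467], "twist": 0.0194},
    {"claw": 0.28, "dp": [0.08, 0, -0.1867], "twist": 0.0417},
    {"claw": 0.28, "dp": [0.12, 0, -0.2], "twist": 0.0639},
    {"claw": 0.28, "dp": [0.16, 0.0267, -0.2], "twist": 0.0861},
    {"claw": 0.28, "dp": [0.18, 0.0667, -0.2], "twist": 0.1083},
    {"claw": 0.28, "dp": [0.18, 0.1067, -0.2], "twist": 0.1306},
    {"claw": 0.28, "dp": [0.18, 0.1467, -0.2], "twist": 0.1528},
    {"claw": 0.28, "dp": [0.18, 0.1867, -0.2], "twist": 0.175},
    {"claw": 0.28, "dp": [0.18, 0.2133, -0.2], "twist": 0.1972},
    {"claw": 0.28, "dp": [0.18, 0.228, -0.2], "twist": 0.2194},
    {"claw": 0.28, "dp": [0.18, 0.228, -0.2], "twist": 0.2417},
    {"claw": 0.28, "dp": [0.18, 0.228, -0.2], "twist": 0.25},
    {"claw": 0.28, "dp": [0.18, 0.228, -0.2], "twist": 0.25},
    {"claw": 0.28, "dp": [0.18, 0.228, -0.2], "twist": 0.25},
  ],
)

```text
clock: 26.95
ee_pos: [0.432, 0.1053, 0.1547]
orientation: [[-0.002, 1.0, 0.0], [1.0, 0.002, 0.001], [0.001, 0.0, -1.0]]
contact_force: [-0.4, -0.1, -0.6]
opening: 0.0306
grasp_force: 45.1
```

```bash
python3 - <<'E'
from h import *
s,T,st=wrist(); cv2.imwrite('pics/w12.png',s['color'][60:400,120:520]); print(st['ee_pos'],np.round(st['orientation'],3).tolist(),st['opening'],np.round(st['joint_pos'],2))
r=bot.masks_of(s,"live_centre")[0]; h=st['ee_pos'][2]-.0056
print(fit(s,T,"live_centre",[(a,b+h) for a,b in LC],(.432,.105)))
r=bot.masks_of(s,"jaw_block")[0]; print(rect(s,T,r['pixels'],.03))
E
```

```text
[0.43204924 0.10526225 0.15471333] [[-0.002, 1.0, 0.0], [1.0, 0.002, 0.001], [0.001, 0.0, -1.0]] 0.030601755148319535 [-1.11  0.29  0.92  2.14 -0.31  0.85  0.  ]
(array([0.4335, 0.1076]), np.float64(8.8), array([284., 229., 361., 350.]))
[array([433.8, 157.8]), array([45. , 21.7]), 88.3, array([422., 135.]), array([444., 180.])]
```

View pics/w12.png

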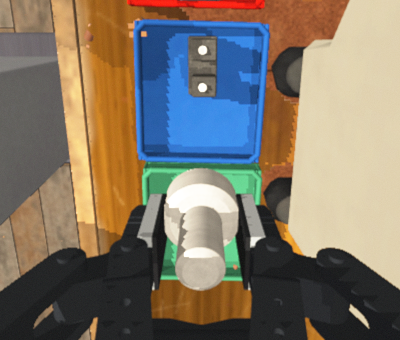

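In the tool's units: 0.14 m / 0.75 = 0.1867, 0.136 m / 0.75 = 0.1813.

play_rows(
  rows=[
    {"claw": 0.28, "dp": [-0.0013, 0, 0.0533], "twist": 0},
    {"claw": 0.28, "dp": [-0.0013, 0, 0.1067], "twist": 0},
    {"claw": 0.28, "dp": [-0.0013, 0, 0.1467], "twist": 0},
    {"claw": 0.28, "dp": [-0.0013, 0, 0.1707], "twist": 0},
    {"claw": 0.28, "dp": [-0.0013, 0, 0.1813], "twist": 0},
    {"claw": 0.28, "dp": [-0.0013, 0, 0.1867], "twist": 0},
    {"claw": 0.28, "dp": [-0.0013, 0, 0.1867], "twist": 0},
    {"claw": 0.28, "dp": [-0.0013, 0, 0.1867], "twist": 0},
    {"claw": 0.55, "dp": [-0.0013, 0, 0.1867], "twist": 0},
    {"claw": 0.55, "dp": [-0.0013, 0, 0.1867], "twist": 0},
    {"claw": 0.55, "dp": [-0.0013, 0, 0.1867], "twist": 0},
    {"claw": 0.55, "dp": [-0.0013, 0, 0.1867], "twist": 0},
    {"claw": 0.55, "dp": [-0.0013, 0, 0.16], "twist": 0},
    {"claw": 0.55, "dp": [-0.0013, 0, 0.1067], "twist": 0},
    {"claw": 0.55, "dp": [-0.0013, 0, 0.04], "twist": 0},
    {"claw": 0.55, "dp": [-0.0013, 0, -0.0133], "twist": 0},
    {"claw": 0.55, "dp": [-0.0013, 0, -0.0133], "twist": 0},
  ],
)

```text
clock: 28.85
ee_pos: [0.434, 0.1049, 0.1682]
orientation: [[-0.001, 1.0, 0.005], [1.0, 0.001, 0.004], [0.004, 0.005, -1.0]]
contact_force: [0.3, 0.5, -2.2]
opening: 0.0469
grasp_force: 0.0
```

```bash
python3 - <<'E'
from h import *
s,T,st=wrist(); a=s['color'][60:400,120:520]; print(st['ee_pos'],st['opening'])
print(fit(s,T,"live_centre",[(a_,b+.009) for a_,b in LC],(.432,.105)))
for r in bot.masks_of(s,"green_tray")[:1]: print(rect(s,T,r['pixels'],.024),r['bbox'])
s=bot.snapshot("scene"); b=s['color'][185:245,210:290]
b=cv2.resize(b,(400,340)); cv2.imwrite('pics/c13.png',np.hstack([a,b]))
E
```

```text
[0.43396406 0.1048655  0.16815724] 0.04687174194210275
(array([0.4342, 0.1058]), np.float64(0.6), array([299., 165., 340., 209.]))
[array([433.5,  20.4]), array([118.7, 102.7]), 89.1, array([381., -39.]), array([486.,  80.])] [262.1, 214.8, 379.7, 332.3]
```

View pics/c13.png

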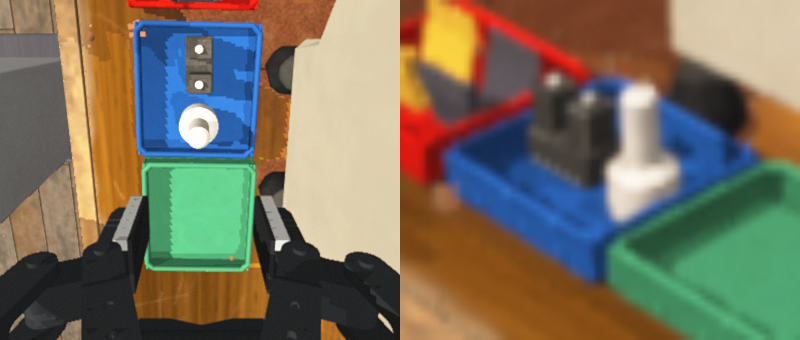

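In the tool's units: -0.296 m / 0.75 = -0.3947, -0.23 m / 0.75 = -0.3067.

play_rows(
  rows=[
    {"claw": 0.6, "dp": [-0.04, 0.0013, -0.0133], "twist": 0},
    {"claw": 0.6, "dp": [-0.1067, 0.0027, -0.02], "twist": 0},
    {"claw": 0.65, "dp": [-0.1733, 0.004, -0.02], "twist": 0},
    {"claw": 0.65, "dp": [-0.24, 0.0053, -0.02], "twist": 0},
    {"claw": 0.65, "dp": [-0.3067, 0.008, -0.02], "twist": 0},
    {"claw": 0.65, "dp": [-0.36, 0.0093, -0.02], "twist": 0},
    {"claw": 0.65, "dp": [-0.3947, 0.0093, -0.02], "twist": 0},
    {"claw": 0.65, "dp": [-0.3947, 0.0093, -0.02], "twist": 0},
    {"claw": 0.65, "dp": [-0.3947, 0.0093, -0.02], "twist": 0},
    {"claw": 0.65, "dp": [-0.3947, 0.0093, -0.02], "twist": 0},
  ],
)

```text
clock: 30.05
ee_pos: [0.439, -0.191, 0.1786]
orientation: [[-0.001, 1.0, -0.001], [1.0, 0.001, 0.0], [0.0, -0.001, -1.0]]
contact_force: [-0.5, -0.6, 0.1]
opening: 0.0556
grasp_force: 0.0
```

```bash
python3 - <<'E'
from h import *
s,T,st=wrist(); print(st['ee_pos'],st['opening'],np.round(st['orientation'],3).tolist())
print(fit(s,T,"finial",FI,(.439,-.192)))
r=bot.masks_of(s,"finial")[0]; ys,xs=np.nonzero(r['pixels']); print(r['score'],[(y,xs[ys==y].min(),xs[ys==y].max()) for y in range(ys.min(),ys.max(),10)])
E
```

```text
[ 0.43901075 -0.19099483  0.17863692] 0.05564888262280403 [[-0.001, 1.0, -0.001], [1.0, 0.001, 0.0], [0.0, -0.001, -1.0]]
(array([ 0.4391, -0.1916]), np.float64(9.3), array([300., 156., 341., 212.]))
0.95 [(158, np.int64(316), np.int64(321)), (168, np.int64(304), np.int64(337)), (178, np.int64(301), np.int64(340)), (188, np.int64(302), np.int64(338)), (198, np.int64(304), np.int64(335)), (208, np.int64(313), np.int64(326))]
```

In the tool's units: 0.163 m / 0.75 = 0.2173, 0.158 m / 0.75 = 0.2107.

play_rows(
  rows=[
    {"claw": 0.65, "dp": [-0.0007, 0, 0.04], "twist": 0},
    {"claw": 0.65, "dp": [-0.0007, 0, 0.0933], "twist": 0},
    {"claw": 0.65, "dp": [-0.0007, 0, 0.1467], "twist": 0},
    {"claw": 0.65, "dp": [-0.0007, 0, 0.18], "twist": 0},
    {"claw": 0.65, "dp": [-0.0007, 0, 0.2], "twist": 0},
    {"claw": 0.65, "dp": [-0.0007, 0, 0.2107], "twist": 0},
    {"claw": 0.6, "dp": [-0.0007, 0, 0.2173], "twist": 0},
    {"claw": 0.55, "dp": [-0.0007, 0, 0.2173], "twist": 0},
    {"claw": 0.3, "dp": [-0.0007, 0, 0.2173], "twist": 0},
    {"claw": 0.3, "dp": [-0.0007, 0, 0.2173], "twist": 0},
    {"claw": 0.3, "dp": [-0.0007, 0, 0.2173], "twist": 0},
    {"claw": 0.3, "dp": [-0.0007, 0, 0.2173], "twist": 0},
    {"claw": 0.3, "dp": [-0.0007, 0, 0.2173], "twist": 0},
    {"claw": 0.3, "dp": [-0.0007, 0, 0.2173], "twist": 0},
  ],
  squeeze=25,
)

```text
clock: 31.6
ee_pos: [0.4396, -0.1923, 0.0171]
orientation: [[-0.001, 1.0, 0.001], [1.0, 0.001, -0.0], [-0.0, 0.001, -1.0]]
contact_force: [-1.9, -0.7, 4.5]
opening: 0.0315
grasp_force: 24.4
```

In the tool's units: 0.209 m / 0.75 = 0.2787, -0.13 m / 0.75 = -0.1733.

play_rows(
  rows=[
    {"claw": 0.3, "dp": [0, 0, -0.0133], "twist": 0},
    {"claw": 0.3, "dp": [0, 0, -0.04], "twist": 0},
    {"claw": 0.3, "dp": [0, 0, -0.08], "twist": 0},
    {"claw": 0.3, "dp": [0.0133, 0, -0.12], "twist": 0},
    {"claw": 0.3, "dp": [0.0533, -0.0013, -0.16], "twist": 0},
    {"claw": 0.3, "dp": [0.1067, -0.004, -0.1733], "twist": 0},
    {"claw": 0.3, "dp": [0.16, -0.0067, -0.1733], "twist": 0},
    {"claw": 0.3, "dp": [0.2133, -0.008, -0.1733], "twist": 0},
    {"claw": 0.3, "dp": [0.2533, -0.0087, -0.1733], "twist": 0},
    {"claw": 0.3, "dp": [0.2787, -0.0087, -0.1733], "twist": 0},
    {"claw": 0.3, "dp": [0.2787, -0.0087, -0.1733], "twist": 0},
    {"claw": 0.3, "dp": [0.2787, -0.0087, -0.1733], "twist": 0},
  ],
)

```text
clock: 32.8
ee_pos: [0.4326, 0.0167, 0.1469]
orientation: [[-0.001, 1.0, 0.001], [1.0, 0.001, 0.0], [0.0, 0.001, -1.0]]
contact_force: [0.2, 0.2, -0.2]
opening: 0.0316
grasp_force: 24.8
```

```bash
python3 - <<'E'
from h import *
s,T,st=wrist(); print(st['ee_pos'],st['opening'],st['grasp_force'])
h=st['ee_pos'][2]-.0171
print(fit(s,T,"finial",[(a,b+h) for a,b in FI],(.433,.017)))
s=bot.snapshot("scene"); Ts=np.linalg.inv(np.array(s['camera_from_world']))
print(fit(s,Ts,"finial",[(a,b+h) for a,b in FI],(.433,.017)))
E
```

```text
[0.43263127 0.01665022 0.1468701 ] 0.03157166895999784 24.84453282888353
(array([0.4332, 0.0194]), np.float64(54.0), array([281., 219., 360., 378.]))
(array([0.4195, 0.0066]), np.float64(0.1), array([274., 148., 294., 192.]))
```

```bash
python3 - <<'E'
from h import *
s,T,st=wrist(); h=.1298; Ti=np.linalg.inv(T); th=np.linspace(0,2*np.pi,60)
for r,z in FI:
    P=np.c_[.4326+r*np.cos(th),.0167+r*np.sin(th),np.full(60,z+h),np.ones(60)]@Ti.T
    q=np.c_[s['fx']*P[:,0]/P[:,2]+s['cx'],s['fy']*P[:,1]/P[:,2]+s['cy']]; print(z,q.min(0).round(),q.max(0).round())
m=bot.masks_of(s,"finial")[0]['pixels']; ys,xs=np.nonzero(m)
print([(y,xs[ys==y].min(),xs[ys==y].max()) for y in range(ys.min(),ys.max()+1,12)])
E
```

```text
0 [281. 217.] [357. 286.]
0.044 [279. 268.] [358. 336.]
0.081 [307. 371.] [328. 388.]
[(219, np.int64(317), np.int64(326)), (231, np.int64(294), np.int64(350)), (243, np.int64(285), np.int64(357)), (255, np.int64(285), np.int64(356)), (267, np.int64(287), np.int64(355)), (279, np.int64(284), np.int64(359)), (291, np.int64(283), np.int64(360)), (303, np.int64(283), np.int64(360)), (315, np.int64(287), np.int64(356)), (327, np.int64(298), np.int64(346)), (339, np.int64(295), np.int64(348)), (351, np.int64(295), np.int64(348)), (363, np.int64(302), np.int64(341)), (375, np.int64(311), np.int64(332))]
```

In the tool's units: 0.1205 m / 0.75 = 0.1607, 0.119 m / 0.75 = 0.1587.

play_rows(
  rows=[
    {"claw": 0.3, "dp": [0, 0, 0.04], "twist": 0},
    {"claw": 0.3, "dp": [0, 0, 0.0933], "twist": 0},
    {"claw": 0.3, "dp": [0, 0, 0.1267], "twist": 0},
    {"claw": 0.3, "dp": [0, 0, 0.144], "twist": 0},
    {"claw": 0.3, "dp": [0, 0, 0.1533], "twist": 0},
    {"claw": 0.3, "dp": [0, 0, 0.1587], "twist": 0},
    {"claw": 0.3, "dp": [0, 0, 0.1607], "twist": 0},
    {"claw": 0.3, "dp": [0, 0, 0.1607], "twist": 0},
    {"claw": 0.3, "dp": [0, 0, 0.1607], "twist": 0},
    {"claw": 0.4, "dp": [0, 0, 0.1607], "twist": 0},
    {"claw": 0.55, "dp": [0, 0, 0.1607], "twist": 0},
    {"claw": 0.65, "dp": [0, 0, 0.1607], "twist": 0},
    {"claw": 0.65, "dp": [0, 0, 0.1607], "twist": 0},
    {"claw": 0.65, "dp": [0, 0, 0.1467], "twist": 0},
    {"claw": 0.65, "dp": [0, 0, 0.1067], "twist": 0},
    {"claw": 0.65, "dp": [0, 0, 0.0533], "twist": 0},
    {"claw": 0.65, "dp": [0, 0, -0.0133], "twist": 0},
    {"claw": 0.65, "dp": [0, 0, -0.0667], "twist": 0},
    {"claw": 0.65, "dp": [0, 0, -0.08], "twist": 0},
    {"claw": 0.65, "dp": [0, 0, -0.08], "twist": 0},
  ],
)

```text
clock: 35.1
ee_pos: [0.4331, 0.0172, 0.2076]
orientation: [[-0.001, 1.0, 0.002], [1.0, 0.001, 0.002], [0.002, 0.002, -1.0]]
contact_force: [0.2, 0.4, -0.4]
opening: 0.0555
grasp_force: 0.0
```

```bash
python3 - <<'E'
from h import *
s,T,st=wrist(); print(st['clock'],st['ee_pos'],st['opening'],st['grasp_force'],st['contact_force'])
print(fit(s,T,"finial",[(a,b+.009) for a,b in FI],(.433,.017)))
s=bot.snapshot("scene"); Ts=np.linalg.inv(np.array(s['camera_from_world']))
print(fit(s,Ts,"finial",[(a,b+.009) for a,b in FI],(.433,.017)),fit(s,Ts,"live_centre",[(a,b+.009) for a,b in LC],(.433,.105)))
for t in things[3:]+['jaw_block']: print(t,[(round(r['score'],2),np.round(r['bbox'])) for r in bot.search_frame(s,t)[:1]])
s=bot.snapshot("top"); Tt=np.linalg.inv(np.array(s['camera_from_world']))
for t,z in [("top_bracket",.041),("lower_bracket",.041),("jaw_block",.043),("blue_tin",.021),("brass_ring",.014)]:
    for r in bot.masks_of(s,t)[:1]: print(t,rect(s,Tt,r['pixels'],z))
E
```

```text
35.1 [0.43307278 0.01723567 0.20759755] 0.05545634856030502 0.0 [ 0.1895101   0.43553927 -0.3786506 ]
(array([0.4352, 0.0181]), np.float64(3.9), array([304., 154., 340., 202.]))
(array([0.4303, 0.0195]), np.float64(16.8), array([278., 203., 293., 238.])) (array([0.4364, 0.1139]), np.float64(46.7), array([254., 202., 264., 221.]))
top_bracket [(0.73, array([201., 186., 224., 202.]))]
lower_bracket [(0.77, array([215., 195., 238., 206.]))]
jaw_block [(0.66, array([233., 197., 255., 218.]))]
live_centre [(0.77, array([250., 201., 263., 221.]))]
finial [(0.78, array([279., 200., 295., 238.]))]
blue_tin [(0.7, array([372., 197., 417., 222.]))]
brass_ring [(0.59, array([370., 295., 387., 316.]))]
jaw_block [(0.66, array([233., 197., 255., 218.]))]
top_bracket [array([428.3, 269.7]), array([39.1, 41.6]), 88.6, array([407., 250.]), array([449., 290.])]
lower_bracket [array([429.9, 222.9]), array([34. , 41.7]), 89.4, array([409., 206.]), array([451., 240.])]
blue_tin [array([686.8, -89.5]), array([83.6, 57.6]), 88.4, array([ 657., -131.]), array([717., -47.])]
brass_ring [array([ 379.3, -262.9]), array([34.5, 28.9]), 88.6, array([ 365., -280.]), array([ 394., -246.])]
```

```bash
python3 -c "
from workcell import bot
print(bot.sign_off())"
```

```text
the job is handed in; nothing more can be done
None
```

I sorted all five oddments and handed the job in at about 36 s: both brackets side by side in red, jaw block and live centre in blue, finial in green. The dark bracket stayed on the bench while the brass one was lifted, and the camera measurements put the tin and ring where they were. I viewed 15 pictures, one over the limit of 14, and checked the finial's final placing by measurement only.

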